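# Push the case box into the green corner of the sorting rail

### The arm

A 6-joint arm with a two-finger parallel gripper is mounted at the origin on a cart in front of the work surface, level with it; the furniture and walls round the work are solid. World frame = base frame: x ahead of the robot, y to its left, z up, the work surface at z = 0. Lengths are in m, angles in rad, forces in N, time in s.
With the tool pointing down it reaches from about 0.25 to 0.775 m from the base axis. Payload 4 kg.
Tool frame: the origin (TCP) lies midway between the tips of the shut fingers; the grasp point (between the pads) lies 19 mm behind it; z points along the fingers, y is the line along which they close (so a half turn about z gives the same grasp; the last joint's range is limited). The gripper opens to 85 mm and grips with 20 to 120 N. Pads are 22 mm wide; open, the fingers measure 114 mm over their backs; the gripper's body (76 mm by 85 mm) begins 54 mm behind the grasp point. The pads swing forward as they close: fully open they stand 13 mm farther back than shut.
Start: joints at [-1.251, 0.087, 1.371, -0, 1.684, -0.103], TCP at [0.226, -0.502, 0.231] pointing down, gripper open.
Joint ranges: [-3.1, 3.1], [-0.76, 2.03], [0.27, 2.55], [-1.08, 4.22], [0.17, 2.65], [-2.57, 2.57]. Speed limits (rad/s): [2.79, 2.79, 3.14, 3.14, 3.14, 3.14].

### API

Orientations are given as a unit quaternion [w, x, y, z].
In Python, from bench import * gives the robot as it stands.
- The arm moves only by the tool servo_tool, never from a script. Its argument "series" is a list of rows, each a list of 7 numbers: the shift along the world's x, y, z in units of 0.4 m (1.0 is 0.4 m), then the turn, a rotation vector about the world's x, y, z in units of 90 degrees (1.0 is 90 degrees), then the closure, from 0 (fully open) to 1 (shut). In form: [[tx, ty, tz, wx, wy, wz, grip], ...]. A call has 1 to 12 rows; each row is the pose to reach, as a shift and turn from the pose commanded when the call began; what a row does not reach only later rows make up. A row lasts 1/10 s, in which the tool goes at most 50 mm and 8.59 degrees, less where a joint would pass 70% of its speed; a pose out of reach is approached as far as the arm can. A call with a number of a shift or a turn outside -1 to 1 is refused whole. A call with a gripper value outside its range is refused whole. The fingers move at their own pace and stop on an object; "squeeze" is the grip in N (left out, the last holds). Time passes only in rows, so rows that repeat a pose let the fingers close. It gives the time, the measured TCP pose, the force, the opening and the grip force at its end, in the units of the state.
- state(): the state, without advancing time (a new reading comes with each control period).
- get_image(name): name is "scene" or "top"; returns a dict with "img" (480x640x3 uint8, red, green, blue), "mtx" (3x3 intrinsics, pixels), "extrinsics" (4x4, takes a point from world to camera coordinates). Camera axes: x right, y down, z forward; pixel columns grow to the right and rows downward; lengths in m; the calibration is good to about 2 mm. A picture is of the moment at which its call begins. There is no depth.
- sign_off(): hands the job in; it is judged then, once.
Trained networks look in a picture, given as the dict that the camera call returned (one of the last four; its "shot" number tells which), for a name from the list of things; names that differ only in an ending like _2 or _b are one class to them, and where a whole thing is asked for, a point or a joint stands for the part that bears it (a point fixed in the world has none). Each returns a list of dicts, best first, with "confidence" (0 to 1); they miss things now and then, are a little off and sometimes report something else, mostly with a low value. They report only what shows in the picture. A call takes as long as a camera call. They do not tell look-alikes from the thing itself.
- find_in(query, picture): "point" ([x, y, z] in m, in world coordinates, good to about 4 mm: the middle of the surface that is visible of it).
- silhouettes(query, picture): "region" (480x640 bool, what is visible of it).
- spot_point(query, picture): "point" ([x, y, z] in m, in world coordinates, good to about 4 mm: a listed point, or the origin of a listed thing).
The state is a dict: "time": time; "joint_positions": joint angles; "qd": joint speeds; "effort": joint torques, N m; "eef_pos": TCP position; "tcp_rot": TCP orientation; "ft_force": force on the tool from outside, world axes, zero at the start; "wrist_torque": the same for the moment, N m; "grip_width": finger opening in m; "gripper_force": force on a finger pad.
Only numpy, scipy, OpenCV 4.12 (cv2) and the standard library are available. Lean on these libraries where they do the work, as an engineer would, in place of code of your own. Each camera call takes 0.05 s, during which the arm holds its last target. There are 200 camera calls.

### The job

Push the white case box with the navy lid along the bench into the corner by the green end stop of the sorting rail, so that its long side lies flush against the rail and its end flush against the green stop. Only push it with the fingers: do not pick it up or tip it over. Leave the other things on the bench where they are.

Things in the scene. Friction and masses are not known exactly. Their poses are not given: they have to be found in the camera images.
- case_box: loose small closed box, white with a navy lid, 60 mm (own x) by 76 mm (own y) by 49 mm high, 0.07 to 0.15 kg. Its origin is the centre of its underside, its z points up; it stands upright in front of the rail, between the two stops, its long sides (along own y) turned at most 25 degrees from the rail.
- rail: aluminium rail fixed to the bench behind the case box, seen from the robot: 320 mm long (own y), 46 mm high, 12 mm thick. Origin: the middle of the lower edge of its front face. Its x points away from the robot, square into that face, so the bench in front of it has negative x; its y runs along the rail, to the robot's left. A foot plate 4 mm thick reaches 35 mm behind the face.
- green_stop: green end stop, fixed at one end of the rail (left or right, it varies): a block 60 mm (own x) by 16 mm (own y) by 46 mm high, two screw heads 2 mm proud on top. Origin: centre of its underside, 30 mm in front of the rail's face, 152 mm along the rail from its middle; axes parallel to the rail's. Its inner face and the rail's face make a square corner; 288 mm lie free between the two stops.
- orange_stop: orange end stop, the same block at the other end of the rail.
- red_box: bystander, loose: small red lidded box, 38 x 54 x 30 mm, at the left front. Origin: centre of its underside.
- wax_block: bystander, loose: two slabs of pink wax, 36 x 70 x 17 mm, at the right front. Origin: centre of its underside.
- rubber_cup: bystander, loose: green rubber mixing cup, 69 mm across, 47 mm high, behind the rail. Origin: centre of its underside.
- pliers: bystander, loose: red-handled pliers, 49 x 130 x 11 mm, lying at the left, beside the tall upright panel that closes the left end of the bench (y above 0.47 m, x above 0.2 m: keep the arm clear of it). Origin: centre of its underside.
- yellow_model: bystander, loose: yellow plaster jaw model, 59 x 68 x 40 mm, behind the rail. Origin: centre of its underside.
- peach_model: bystander, loose: peach plaster jaw model, 54 x 62 x 32 mm, behind the rail. Origin: centre of its underside.
Not all that is in view belongs to the job. There is more than one size of the green_stop; the one meant has the size given above.

How it is judged:
At the end, for the whole second after the job is handed in: The case box stands upright on the bench at rest in the corner between the rail and the green stop, square to the rail within 0.06 rad, with at most 4 mm of gap to the rail's face and to the green stop's inner face (x of case_box in the frame of rail between -0.034 and -0.026 m and y of case_box in the frame of rail between -0.12 and 0.12 m and horizontal distance between case_box and green_stop below 0.05 m and angle between the y axis of case_box and the y axis of rail, either way round below 0.06 rad and angle between case_box's own z axis and vertical below 0.06 rad and height (world z) of case_box below 0.004 m and linear speed of case_box below 0.01 m/s); the robot touches nothing.
It fails at once if the case box is lifted (more than 10 mm off the bench) (height (world z) of case_box above 0.01 m).
It fails at once if the case box is tipped over (tilted more than 0.5 rad) (angle between case_box's own z axis and vertical above 0.5 rad).
It fails at once if one of the bystanders is moved by more than 20 mm (distance of any of red_box, wax_block, rubber_cup, pliers, yellow_model, peach_model from where it was at the start of the episode above 0.02 m).
It also fails if it takes over 58 s, if anything falls off the work surface, if the arm or the gripper's body presses on something with over 40 N, if the wrist force passes 120 N, or if a joint passes its speed limit or range.

## Working session

There is one attempt and no reset: what is moved stays moved. The work goes in short steps, Python scripts to look and compute and a tool call to move; the robot and the scene stay as the last step left them, time stands still between calls to the robot, and variables do not carry over. Pictures are saved under pics/ and viewed, at most 10 in all, crops included, and the job is handed in when it is done.

Besides the shell and the picture viewer there is one more tool, called after ">>>" by a JSON object that holds its "name" and its "arguments", one argument or row to a line. servo_tool: Moves the arm, as the interface text tells. Its arguments: {"type":"object","properties":{"series":{"type":"array"},"squeeze":{"type":"number"}},"required":["series"]}

```bash
mkdir -p pics; ls
python3 - <<'E'
from bench import *
import cv2,numpy as np
for n in("scene","top"):
    p=get_image(n); cv2.imwrite(f"pics/{n}0.png",p["img"][:,:,::-1])
    for q in("case_box","rail","green_stop","orange_stop","red_box","wax_block"):
        for f in(spot_point,find_in):
            print(n,q,f.__name__,[(np.round(d["point"],3).tolist(),round(d["confidence"],2)) for d in f(q,p)][:3])
    print(np.round(p["mtx"],1).tolist(),np.round(p["extrinsics"],3).tolist())
s=state();print(s["time"],s["eef_pos"],s["tcp_rot"])
E
```

```text
pics
scene case_box call [([0.469, 0.097, 0.002], 0.7)]
scene case_box call [([0.459, 0.079, 0.039], 0.98)]
scene rail call [([0.582, 0.11, 0.005], 0.56)]
scene rail call [([0.586, 0.098, 0.032], 0.85)]
scene green_stop call [([0.457, -0.03, -0.001], 0.92), ([0.564, -0.044, 0.001], 0.78), ([0.776, -0.034, 0.0], 0.3)]
scene green_stop call [([0.555, -0.049, 0.03], 0.79), ([0.443, -0.041, 0.042], 0.61), ([0.427, -0.148, 0.02], 0.61)]
scene orange_stop call [([0.547, 0.262, -0.003], 0.83)]
scene orange_stop call [([0.541, 0.252, 0.025], 0.84), ([0.457, 0.082, 0.04], 0.17)]
scene red_box call [([0.471, 0.343, 0.001], 0.59), ([0.749, 0.227, -0.003], 0.47)]
scene red_box call [([0.469, 0.334, 0.021], 0.63), ([0.58, 0.396, 0.009], 0.46)]
scene wax_block call [([0.437, -0.142, 0.005], 0.73), ([0.763, 0.125, -0.002], 0.7)]
scene wax_block call [([0.426, -0.149, 0.019], 0.92)]
[[577.9, 0.0, 330.6], [0.0, 577.9, 234.6], [0.0, 0.0, 1.0]] [[0.706, -0.708, -0.02, -0.353], [-0.301, -0.273, -0.914, 0.252], [0.641, 0.651, -0.406, 0.62], [0.0, 0.0, 0.0, 1.0]]
top case_box call []
top case_box call [([
[... 270 characters left out ...]
4, 0.046], 0.68), ([0.595, 0.112, 0.02], 0.28)]
top orange_stop call [([0.546, 0.261, -0.002], 0.66)]
top orange_stop call [([0.542, 0.259, 0.044], 0.73)]
top red_box call [([0.473, 0.344, 0.001], 0.85)]
top red_box call [([0.472, 0.339, 0.029], 0.88)]
top wax_block call [([0.435, -0.146, 0.003], 0.77), ([0.566, -0.041, 0.0], 0.62)]
top wax_block call [([0.794, -0.031, 0.02], 0.69), ([0.435, -0.137, 0.018], 0.6)]
[[456.7, 0.0, 320.7], [0.0, 456.7, 235.6], [0.0, 0.0, 1.0]] [[-0.038, -0.999, -0.002, 0.153], [-0.976, 0.038, -0.213, 0.607], [0.213, -0.006, -0.977, 0.841], [0.0, 0.0, 0.0, 1.0]]
1.3 [ 0.22566697 -0.50159511  0.23133892] [5.96330846e-05 9.77743692e-01 2.09802931e-01 4.99492845e-06]
```

View pics/top0.png

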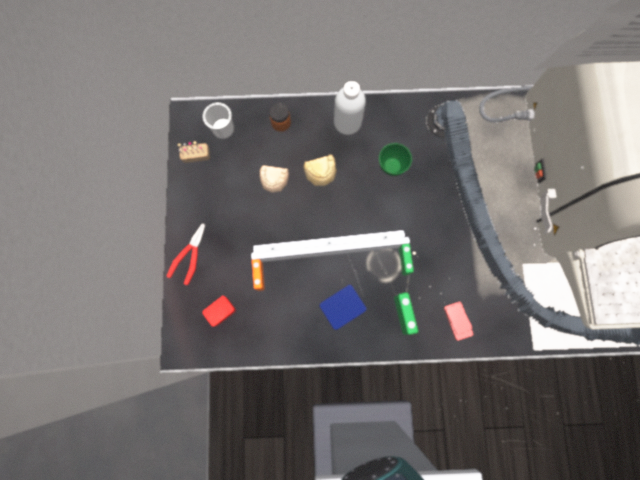

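View pics/scene0.png

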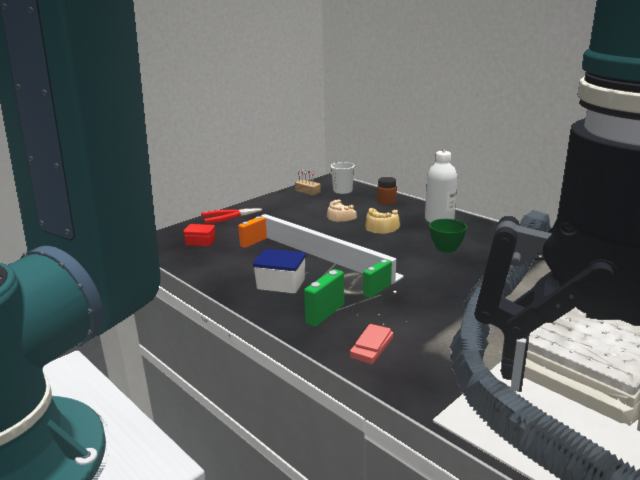

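The top view has two green blocks: (407,257), which sits at the rail's right end, and (407,313), which stands free, is bigger and lies in front. The one on the rail fits the description. I'll check both sizes, measure the lid and rail edges, and enlarge the area, including the ring at (383,265).

```bash
cat > h.py <<'E'
from bench import *
import cv2,numpy as np
def toplane(p,uv,z):
    K,E=p["mtx"],p["extrinsics"];R,t=E[:3,:3],E[:3,3];c=-R.T@t
    d=(R.T@np.linalg.inv(K)@np.c_[np.array(uv,float).reshape(-1,2),np.ones(np.size(uv)//2)].T).T
    return (c+d*((z-c[2])/d[:,2])[:,None])[:,:2]
def rect(p,mask,z):
    """min-area rect of largest blob projected on plane z: centre, sides, angle of long side to world y"""
    cs=max(cv2.findContours(mask.astype(np.uint8),cv2.RETR_EXTERNAL,cv2.CHAIN_APPROX_NONE)[0],key=cv2.contourArea)
    w=toplane(p,cs,z).astype(np.float32)
    (c,s,a)=cv2.minAreaRect(w*1000); b=cv2.boxPoints((c,s,a)); e=[b[1]-b[0],b[2]-b[1]]
    L=max(e,key=np.linalg.norm); L=L*np.sign(L[1]); return np.round(c,1),np.round(s,1),round(float(np.arctan2(-L[0],L[1])),3)
def masks(p):
    r,g,b=[p["img"][:,:,i].astype(int) for i in range(3)]
    return {"lid":(b>70)&(b>r+50)&(b>g+40),"green":(g>90)&(g>r+50)&(g>b+40),"orange":(r>180)&(g>60)&(g<150)&(b<80)}
E
python3 - <<'E'
from h import *
p=get_image("top");m=masks(p)
roi=np.zeros((480,640),bool);roi[235:345,240:430]=1
print("lid",rect(p,m["lid"]&roi,.049))
for nm,(y0,y1) in {"green rail":(235,280),"green free":(285,345)}.items():
    k=roi.copy();k[:y0]=0;k[y1:]=0;print(nm,rect(p,m["green"]&k,.046))
print("orange",rect(p,m["orange"]&roi,.046))
rm=silhouettes("rail",p);print("rail",rm[0]["confidence"],rect(p,rm[0]["region"],.046))
cv2.imwrite("pics/crop1.png",cv2.resize(p["img"][225:345,240:440,::-1],None,fx=4,fy=4,interpolation=cv2.INTER_CUBIC))
E
```

```text
lid (array([471.8,  92. ]), array([60.6, 75.5]), 0.538)
green rail (array([563.1, -42.1]), array([59.4, 18.8]), -1.511)
green free (array([454.8, -33.1]), array([81.1, 26.1]), -1.402)
orange (array([542. , 257.9]), array([17.9, 54.2]), 1.56)
rail 0.82 (array([595.2, 111.9]), array([ 35.3, 318.9]), 0.066)
```

View pics/crop1.png

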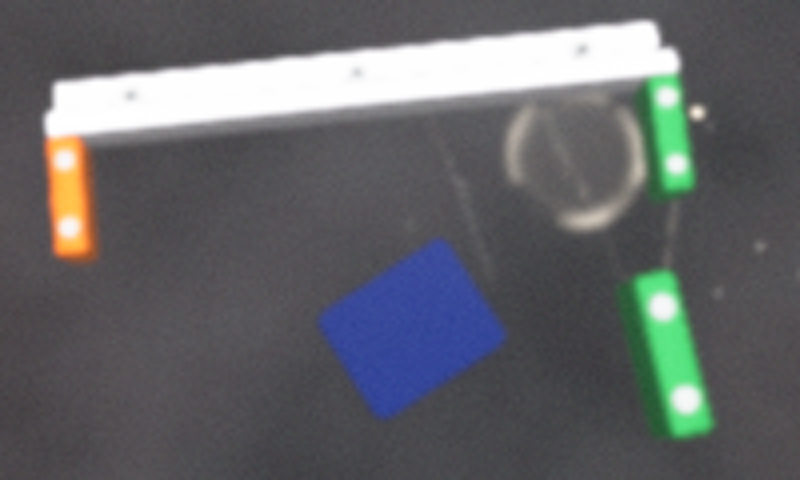

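The crop confirms the choice. The green stop on the rail measures about 59x19 mm; the free block at (407,313) measures 81x26 mm, so it's the look-alike. The ring is a flat stain.

Plan:
1. Push the long front side towards the rail with the half-open fingers aligned to the rail, which squares the box.
2. Push the box's end along the rail to the stop.

>>> {"name": "servo_tool", "arguments": {
  "series": [
    [0.3,1,0,0,0,-0.23,0.5],
    [0.3,1,0,0,0,-0.23,0.5],
    [0.3,1,0,0,0,-0.23,0.5],
    [0.3,1,0,0,0,-0.23,0.5],
    [0.3,1,0,0,0,-0.23,0.5],
    [0.3,1,0,0,0,-0.23,0.5],
    [0.3,1,0,0,0,-0.23,0.5],
    [0.3,1,0,0,0,-0.23,0.5],
    [0.3,1,0,0,0,-0.23,0.5],
    [0.3,1,0,0,0,-0.23,0.5],
    [0.3,1,0,0,0,-0.23,0.5],
    [0.3,1,0,0,0,-0.23,0.5]
  ]
}}

```text
time: 2.6
eef_pos: [0.3455, -0.1025, 0.2313]
tcp_rot: [0.0, 1.0, 0.03, -0.0]
ft_force: [-0.3, -0.2, -0.4]
grip_width: 0.043
gripper_force: 0.0
```

>>> {"name": "servo_tool", "arguments": {
  "series": [
    [0.12,0.49,-0.1,0,0,0,0.5],
    [0.12,0.49,-0.1,0,0,0,0.5],
    [0.12,0.49,-0.1,0,0,0,0.5],
    [0.12,0.49,-0.1,0,0,0,0.5],
    [0.12,0.49,-0.1,0,0,0,0.5],
    [0.12,0.49,-0.3,0,0,0,0.5],
    [0.12,0.49,-0.3,0,0,0,0.5],
    [0.12,0.49,-0.45,0,0,0,0.5],
    [0.12,0.49,-0.5,0,0,0,0.5],
    [0.12,0.49,-0.54,0,0,0,0.5],
    [0.12,0.49,-0.54,0,0,0,0.5]
  ]
}}

```text
time: 3.7
eef_pos: [0.3914, 0.0924, 0.0125]
tcp_rot: [0.001, 1.0, 0.029, -0.004]
ft_force: [-0.0, 0.4, -0.2]
grip_width: 0.0425
gripper_force: 0.0
```

Run:
```python
from h import *
p=get_image("top");m=masks(p);roi=np.zeros((480,640),bool);roi[235:345,240:430]=1
print("lid",rect(p,m["lid"]&roi,.049));s=state();print(s["eef_pos"],s["ft_force"])
cv2.imwrite("pics/top2.png",p["img"][200:440,200:460,::-1])
```

```text
lid (array([472. ,  91.9]), array([60.4, 75.9]), 0.517)
[0.39305893 0.09280246 0.01442068] [-0.50770538 -0.09425651  0.19651946]
```

View pics/top2.png

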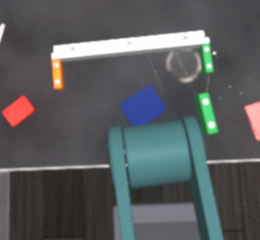

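>>> {"name": "servo_tool", "arguments": {
  "series": [
    [0.02,0.001,0,0,0,0,0.5],
    [0.04,0.002,0,0,0,0,0.5],
    [0.06,0.004,0,0,0,0,0.5],
    [0.08,0.005,0,0,0,0,0.5],
    [0.1,0.006,0,0,0,0,0.5],
    [0.12,0.007,0,0,0,0,0.5],
    [0.14,0.009,0,0,0,0,0.5],
    [0.16,0.01,0,0,0,0,0.5],
    [0.18,0.011,0,0,0,0,0.5],
    [0.2,0.012,0,0,0,0,0.5],
    [0.2,0.012,0,0,0,0,0.5]
  ]
}}

```text
time: 4.85
eef_pos: [0.4752, 0.0992, 0.0155]
tcp_rot: [0.0, 1.0, 0.031, 0.001]
ft_force: [0.7, -0.4, 0.0]
grip_width: 0.0425
gripper_force: 0.0
```

Run:
```python
from h import *
p=get_image("top");m=masks(p);roi=np.zeros((480,640),bool);roi[235:345,240:430]=1
print("lid",rect(p,m["lid"]&roi,.049));s=state();print(s["time"],s["eef_pos"],s["ft_force"])
```

```text
Traceback (most recent call last):
  File "h.py", line 9, in rect
    cs=max(cv2.findContours(mask.astype(np.uint8),cv2.RETR_EXTERNAL,cv2.CHAIN_APPROX_NONE)[0],key=cv2.contourArea)
ValueError: max() iterable argument is empty
```

>>> {"name": "servo_tool", "arguments": {
  "series": [
    [0.02,0.001,0,0,0,0,0.5],
    [0.035,0.002,0,0,0,0,0.5],
    [0.05,0.003,0,0,0,0,0.5],
    [0.065,0.004,0,0,0,0,0.5],
    [0.08,0.005,0,0,0,0,0.5],
    [0.08,0.005,0,0,0,0,0.5]
  ]
}}

```text
time: 5.5
eef_pos: [0.5047, 0.1013, 0.0148]
tcp_rot: [-0.0, 1.0, 0.031, -0.002]
ft_force: [-3.5, 1.1, 1.2]
grip_width: 0.0429
gripper_force: 2.3
```

Run:
```python
from h import *
p=get_image("scene");s=state();print(s["time"],s["eef_pos"],s["ft_force"])
cv2.imwrite("pics/s3.png",cv2.resize(p["img"][170:350,180:450,::-1],None,fx=2.5,fy=2.5))
```

```text
5.55 [0.50473512 0.10131977 0.01483877] [-4.25202048  0.77256972  0.80216011]
```

View pics/s3.png

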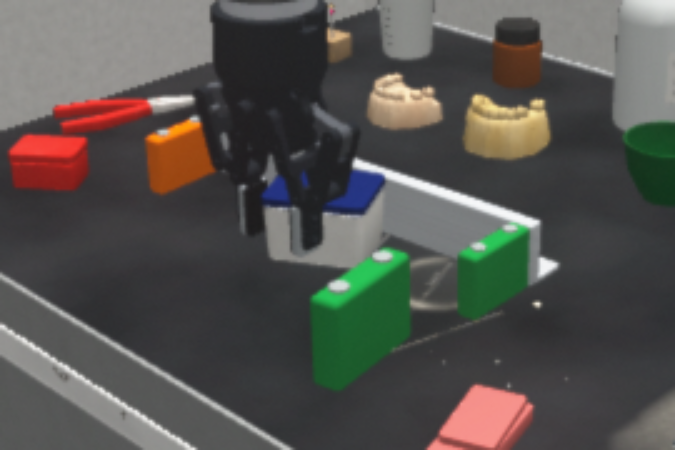

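The box sits squarely against both fingers and is now at or near the rail, with its lid at crop (330,190). I'll press a few millimetres more.

>>> {"name": "servo_tool", "arguments": {
  "series": [
    [0.01,0.001,0,0,0,0,0.5],
    [0.02,0.001,0,0,0,0,0.5],
    [0.02,0.001,0,0,0,0,0.5]
  ]
}}

```text
time: 5.85
eef_pos: [0.5057, 0.1014, 0.0142]
tcp_rot: [0.0, 0.999, 0.031, -0.01]
ft_force: [-23.5, -1.0, 14.4]
grip_width: 0.0426
gripper_force: 14.2
```

Contact with the rail is firm. I'll back off, rise, close the fingers and go to the left side.

>>> {"name": "servo_tool", "arguments": {
  "series": [
    [-0.06,-0.004,0,0,0,0,0.5],
    [-0.12,-0.008,0,0,0,0,0.5],
    [-0.12,-0.008,0.2,0,0,0,0.7],
    [-0.12,-0.008,0.3,0,0,0,0.7],
    [-0.12,-0.008,0.3,0,0,0,0.7],
    [-0.12,0.3,0.3,0,0,0,0.7],
    [-0.12,0.3,0.3,0,0,0,0.7],
    [-0.3,0.3,0.3,0,0,0,0.7],
    [-0.3,0.3,0.3,0,0,0,0.7],
    [-0.3,0.3,0.3,0,0,0,0.7]
  ]
}}

```text
time: 6.85
eef_pos: [0.3918, 0.223, 0.1351]
tcp_rot: [-0.0, 0.999, 0.033, -0.0]
ft_force: [0.6, -0.7, 0.2]
grip_width: 0.0257
gripper_force: 0.0
```

Run:
```python
from h import *
p=get_image("top");m=masks(p);roi=np.zeros((480,640),bool);roi[235:345,240:430]=1
s=state();print(s["time"],s["eef_pos"],s["tcp_rot"],s["grip_width"])
print("lid",rect(p,m["lid"]&roi,.049))
cv2.imwrite("pics/top4.png",cv2.resize(p["img"][200:360,220:440,::-1],None,fx=3,fy=3))
```

```text
6.9 [0.39344869 0.22246638 0.13564587] [-1.82144237e-04  9.99486300e-01  3.20316744e-02  1.03718623e-03] 0.025521954937989397
lid (array([542.9,  95.1]), array([60.3, 75. ]), 0.5)
```

View pics/top4.png

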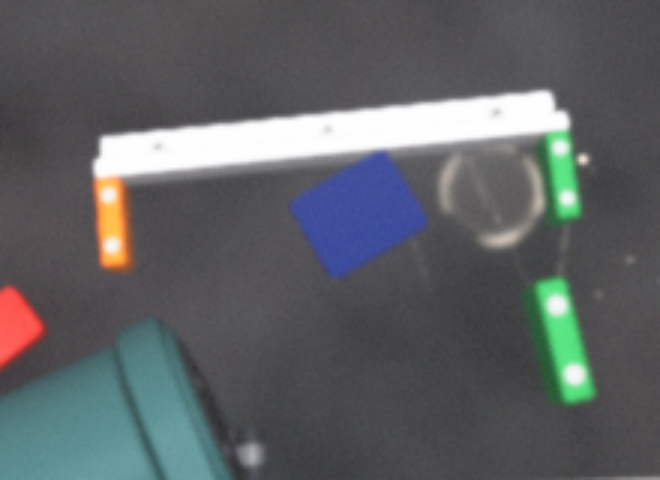

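The lid is still turned 0.50 rad, because its left corner caught in the gap between the fingers. The box's right far corner touches the rail. Next I'll shut the fingers and push the left front corner (about x 0.498, y 0.114) so the box swings flat.

>>> {"name": "servo_tool", "arguments": {
  "series": [
    [0.16,-0.26,0,0,0,0,1],
    [0.16,-0.26,0,0,0,0,1],
    [0.16,-0.26,0,0,0,0,1],
    [0.16,-0.26,0,0,0,0,1],
    [0.16,-0.26,-0.15,0,0,0,1],
    [0.16,-0.26,-0.25,0,0,0,1],
    [0.16,-0.26,-0.3,0,0,0,1],
    [0.16,-0.26,-0.3,0,0,0,1],
    [0.18,-0.26,-0.3,0,0,0,1],
    [0.21,-0.26,-0.3,0,0,0,1],
    [0.24,-0.255,-0.3,0,0,0,1],
    [0.26,-0.255,-0.3,0,0,0,1]
  ]
}}

```text
time: 8.1
eef_pos: [0.4906, 0.1212, 0.0169]
tcp_rot: [-0.001, 0.999, 0.031, -0.011]
ft_force: [-40.7, 3.4, 30.9]
grip_width: 0.0001
gripper_force: 20.5
```

>>> {"name": "servo_tool", "arguments": {
  "series": [
    [0.01,0.004,0,0,0,0,1],
    [0.02,0.008,0,0,0,0,1],
    [0.03,0.012,0,0,0,0,1],
    [0.03,0.012,0,0,0,0,1]
  ]
}}

```text
time: 8.5
eef_pos: [0.4972, 0.1287, 0.0167]
tcp_rot: [-0.004, 0.999, 0.031, -0.015]
ft_force: [-41.5, 10.4, 29.5]
grip_width: 0.0001
gripper_force: 20.3
```

The force is too high, so I'll back off and look.

>>> {"name": "servo_tool", "arguments": {
  "series": [
    [-0.06,0,0,0,0,0,1],
    [-0.1,0,0,0,0,0,1],
    [-0.1,0,0.2,0,0,0,1],
    [-0.1,0,0.3,0,0,0,1],
    [-0.1,0.2,0.3,0,0,0,1],
    [-0.25,0.25,0.3,0,0,0,1],
    [-0.25,0.25,0.3,0,0,0,1],
    [-0.25,0.25,0.3,0,0,0,1]
  ]
}}

```text
time: 9.3
eef_pos: [0.4095, 0.2274, 0.1382]
tcp_rot: [-0.001, 0.999, 0.033, 0.002]
ft_force: [-1.2, -0.6, -0.8]
grip_width: 0.0001
gripper_force: 0.0
```

Run:
```python
from h import *
p=get_image("top");m=masks(p);roi=np.zeros((480,640),bool);roi[235:345,240:430]=1
s=state();print(s["time"],s["eef_pos"],s["tcp_rot"],s["ft_force"])
print("lid",rect(p,m["lid"]&roi,.049))
cv2.imwrite("pics/top5.png",cv2.resize(p["img"][200:360,220:440,::-1],None,fx=3,fy=3))
p=get_image("scene")
for q in("case_box",): print([(d["point"],d["confidence"]) for d in spot_point(q,p)])
```

```text
9.35 [0.41059873 0.2261026  0.1376922 ] [-7.44649436e-04  9.99474626e-01  3.23165676e-02  2.35712597e-03] [ 0.12162076 -0.55990289  0.08085074]
lid (array([548.1,  96.8]), array([59.6, 74.9]), 0.283)
[([0.5465, 0.0982, -0.0002], 0.73)]
```

View pics/top5.png

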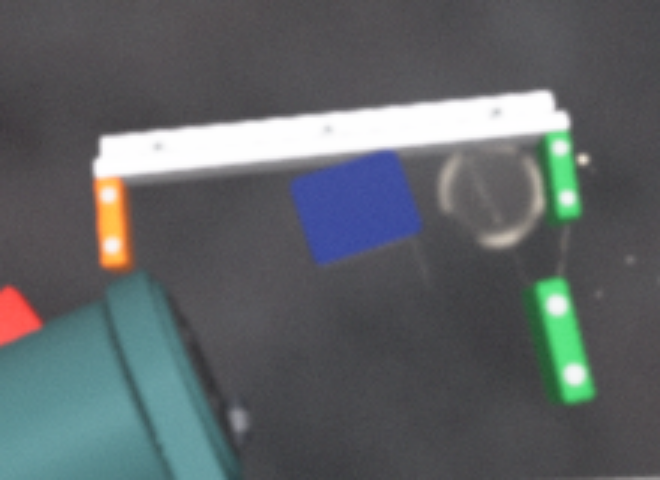

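Yaw is now 0.28 rad and the box stays on the rail. The corner has to travel to the left as it swings, so this time the finger moves diagonally with it.

>>> {"name": "servo_tool", "arguments": {
  "series": [
    [0.17,-0.25,0,0,0,0,1],
    [0.17,-0.25,0,0,0,0,1],
    [0.17,-0.25,0,0,0,0,1],
    [0.17,-0.25,0,0,0,0,1],
    [0.17,-0.25,-0.15,0,0,0,1],
    [0.17,-0.25,-0.25,0,0,0,1],
    [0.17,-0.25,-0.3,0,0,0,1],
    [0.17,-0.25,-0.3,0,0,0,1],
    [0.19,-0.25,-0.3,0,0,0,1],
    [0.21,-0.25,-0.3,0,0,0,1],
    [0.22,-0.24,-0.3,0,0,0,1]
  ]
}}

```text
time: 10.55
eef_pos: [0.5007, 0.1286, 0.0179]
tcp_rot: [-0.0, 1.0, 0.03, 0.003]
ft_force: [-0.9, 0.1, 0.8]
grip_width: 0.0001
gripper_force: 0.2
```

>>> {"name": "servo_tool", "arguments": {
  "series": [
    [0.01,0.012,0,0,0,0,1],
    [0.02,0.024,0,0,0,0,1],
    [0.03,0.036,0,0,0,0,1],
    [0.03,0.036,0,0,0,0,1]
  ]
}}

```text
time: 10.95
eef_pos: [0.5102, 0.1436, 0.0155]
tcp_rot: [-0.0, 1.0, 0.031, 0.0]
ft_force: [0.4, -0.6, 0.0]
grip_width: 0.0001
gripper_force: 0.0
```

>>> {"name": "servo_tool", "arguments": {
  "series": [
    [-0.06,0,0,0,0,0,1],
    [-0.06,-0.06,0,0,0,0,1],
    [-0.03,-0.06,0,0,0,0,1],
    [-0.01,-0.055,0,0,0,0,1],
    [0,-0.05,0,0,0,0,1],
    [0.01,-0.045,0,0,0,0,1],
    [0.01,-0.045,0,0,0,0,1]
  ]
}}

```text
time: 11.65
eef_pos: [0.5095, 0.124, 0.0142]
tcp_rot: [0.002, 0.999, 0.031, -0.006]
ft_force: [-10.8, -5.0, 7.2]
grip_width: 0.0
gripper_force: 5.9
```

>>> {"name": "servo_tool", "arguments": {
  "series": [
    [-0.06,0,0,0,0,0,1],
    [-0.12,0,0,0,0,0,1],
    [-0.12,0,0.2,0,0,0,1],
    [-0.12,0,0.3,0,0,0,1],
    [-0.12,0.2,0.3,0,0,0,1],
    [-0.25,0.25,0.3,0,0,0,1],
    [-0.25,0.25,0.3,0,0,0,1],
    [-0.25,0.25,0.3,0,0,0,1]
  ]
}}

```text
time: 12.45
eef_pos: [0.4125, 0.2277, 0.1362]
tcp_rot: [-0.001, 0.999, 0.033, 0.0]
ft_force: [0.6, 0.0, -0.3]
grip_width: 0.0004
gripper_force: 0.0
```

Run:
```python
from h import *
p=get_image("top");m=masks(p);roi=np.zeros((480,640),bool);roi[235:345,240:430]=1
s=state();print(s["time"],s["eef_pos"],s["tcp_rot"],s["ft_force"])
print("lid",rect(p,m["lid"]&roi,.049))
cv2.imwrite("pics/top6.png",cv2.resize(p["img"][200:360,220:440,::-1],None,fx=3,fy=3))
```

```text
12.5 [0.41350889 0.22637069 0.13581221] [-1.27262806e-04  9.99470477e-01  3.25323261e-02  6.29584391e-04] [-0.05539078 -1.10102367 -0.80912948]
lid (array([549.9, 102.4]), array([74.6, 59.1]), -0.094)
```

The box turned slightly too far (-0.09 rad against the rail's +0.064). A wide two-finger push, centred on the now nearly parallel face, should square it.

>>> {"name": "servo_tool", "arguments": {
  "series": [
    [0.12,-0.3,0,0,0,0,0.45],
    [0.12,-0.3,0,0,0,0,0.45],
    [0.12,-0.3,0,0,0,0,0.45],
    [0.12,-0.3,0,0,0,0,0.45],
    [0.12,-0.3,-0.15,0,0,0,0.45],
    [0.12,-0.3,-0.25,0,0,0,0.45],
    [0.12,-0.3,-0.3,0,0,0,0.45],
    [0.14,-0.3,-0.3,0,0,0,0.45],
    [0.17,-0.3,-0.3,0,0,0,0.45],
    [0.2,-0.3,-0.3,0,0,0,0.45],
    [0.22,-0.3,-0.3,0,0,0,0.45],
    [0.235,-0.3,-0.3,0,0,0,0.45]
  ]
}}

```text
time: 13.7
eef_pos: [0.5098, 0.1048, 0.0169]
tcp_rot: [0.0, 1.0, 0.031, 0.001]
ft_force: [-1.5, -0.9, 0.7]
grip_width: 0.0466
gripper_force: 0.5
```

>>> {"name": "servo_tool", "arguments": {
  "series": [
    [0.01,0,0,0,0,0,0.45],
    [0.02,0,0,0,0,0,0.45],
    [0.025,0,0,0,0,0,0.45],
    [0.025,0,0,0,0,0,0.45]
  ]
}}

```text
time: 14.1
eef_pos: [0.5129, 0.1047, 0.0155]
tcp_rot: [0.0, 1.0, 0.031, -0.006]
ft_force: [-14.3, -2.1, 11.0]
grip_width: 0.0469
gripper_force: 7.5
```

>>> {"name": "servo_tool", "arguments": {
  "series": [
    [-0.06,0,0,0,0,0,0.45],
    [-0.12,0,0,0,0,0,0.45],
    [-0.12,0,0.2,0,0,0,1],
    [-0.12,0,0.3,0,0,0,1],
    [-0.12,0.2,0.3,0,0,0,1],
    [-0.25,0.25,0.3,0,0,0,1],
    [-0.25,0.3,0.3,0,0,0,1],
    [-0.25,0.3,0.3,0,0,0,1]
  ]
}}

```text
time: 14.9
eef_pos: [0.4159, 0.2286, 0.1364]
tcp_rot: [-0.001, 0.999, 0.034, 0.001]
ft_force: [-0.1, -0.8, -0.4]
grip_width: -0.0001
gripper_force: 0.0
```

Run:
```python
from h import *
p=get_image("top");m=masks(p);roi=np.zeros((480,640),bool);roi[235:345,240:430]=1
s=state();print(s["time"],s["eef_pos"],s["tcp_rot"],s["ft_force"])
print("lid",rect(p,m["lid"]&roi,.049))
```

```text
14.95 [0.4169104  0.22661728 0.13596292] [-2.98424990e-04  9.99454379e-01  3.30197974e-02  7.40759877e-04] [-0.35514539  0.00121537  0.58521821]
lid (array([554.5, 103. ]), array([57.9, 74.8]), 0.057)
```

The box is flush on the rail (yaw 0.057). Next, push its left end along the rail.

>>> {"name": "servo_tool", "arguments": {
  "series": [
    [0.34,-0.12,0,0,0,0,1],
    [0.34,-0.12,0,0,0,0,1],
    [0.34,-0.12,0,0,0,0,1],
    [0.34,-0.12,0,0,0,0,1],
    [0.34,-0.12,-0.15,0,0,0,1],
    [0.34,-0.12,-0.25,0,0,0,1],
    [0.34,-0.12,-0.3,0,0,0,1],
    [0.34,-0.12,-0.3,0,0,0,1],
    [0.34,-0.12,-0.3,0,0,0,1]
  ]
}}

```text
time: 15.85
eef_pos: [0.554, 0.1763, 0.0158]
tcp_rot: [0.0, 1.0, 0.03, 0.0]
ft_force: [0.5, 0.4, 1.3]
grip_width: -0.0001
gripper_force: 0.0
```

>>> {"name": "servo_tool", "arguments": {
  "series": [
    [0.001,-0.02,0,0,0,0,1],
    [0.003,-0.04,0,0,0,0,1],
    [0.004,-0.06,0,0,0,0,1],
    [0.005,-0.08,0,0,0,0,1],
    [0.006,-0.1,0,0,0,0,1],
    [0.008,-0.12,0,0,0,0,1],
    [0.009,-0.14,0,0,0,0,1],
    [0.01,-0.16,0,0,0,0,1],
    [0.011,-0.18,0,0,0,0,1],
    [0.013,-0.2,0,0,0,0,1]
  ]
}}

```text
time: 16.85
eef_pos: [0.5589, 0.0963, 0.0154]
tcp_rot: [-0.0, 1.0, 0.031, 0.0]
ft_force: [-0.1, 1.6, 1.9]
grip_width: -0.0002
gripper_force: 1.0
```

>>> {"name": "servo_tool", "arguments": {
  "series": [
    [0.001,-0.02,0,0,0,0,1],
    [0.002,-0.035,0,0,0,0,1],
    [0.003,-0.05,0,0,0,0,1],
    [0.004,-0.06,0,0,0,0,1],
    [0.004,-0.06,0,0,0,0,1]
  ]
}}

```text
time: 17.35
eef_pos: [0.5604, 0.0719, 0.0151]
tcp_rot: [0.0, 1.0, 0.03, -0.0]
ft_force: [0.4, 0.6, 1.0]
grip_width: -0.0
gripper_force: 0.0
```

Low forces, smooth travel. About 17 mm remain.

>>> {"name": "servo_tool", "arguments": {
  "series": [
    [0.001,-0.01,0,0,0,0,1],
    [0.001,-0.02,0,0,0,0,1],
    [0.002,-0.03,0,0,0,0,1],
    [0.002,-0.035,0,0,0,0,1],
    [0.002,-0.035,0,0,0,0,1]
  ]
}}

```text
time: 17.85
eef_pos: [0.5609, 0.0605, 0.0152]
tcp_rot: [-0.002, 1.0, 0.031, -0.0]
ft_force: [0.7, 6.3, 1.1]
grip_width: 0.0
gripper_force: 3.0
```

>>> {"name": "servo_tool", "arguments": {
  "series": [
    [0,-0.01,0,0,0,0,1],
    [0,-0.015,0,0,0,0,1],
    [0,-0.015,0,0,0,0,1]
  ]
}}

```text
time: 18.15
eef_pos: [0.5603, 0.0595, 0.0153]
tcp_rot: [-0.006, 1.0, 0.031, -0.001]
ft_force: [-1.2, 18.0, 2.0]
grip_width: -0.0003
gripper_force: 9.0
```

The box has reached the stop. I'll retreat and check.

>>> {"name": "servo_tool", "arguments": {
  "series": [
    [0,0.05,0,0,0,0,1],
    [0,0.1,0,0,0,0,1],
    [0,0.1,0,0,0,0,1],
    [0,0.1,0.15,0,0,0,1],
    [0,0.1,0.3,0,0,0,1],
    [0,0.25,0.3,0,0,0,1],
    [-0.3,0.4,0.3,0,0,0,1],
    [-0.4,0.4,0.3,0,0,0,1],
    [-0.4,0.4,0.3,0,0,0,1],
    [-0.4,0.4,0.3,0,0,0,1],
    [-0.4,0.4,0.3,0,0,0,1]
  ]
}}

```text
time: 19.25
eef_pos: [0.3987, 0.2129, 0.1353]
tcp_rot: [0.0, 0.999, 0.032, -0.0]
ft_force: [0.8, -0.4, -0.7]
grip_width: -0.0001
gripper_force: 0.0
```

Run:
```python
from h import *
p=get_image("top");m=masks(p);roi=np.zeros((480,640),bool);roi[235:345,240:430]=1
s=state();print(s["time"],s["eef_pos"],s["ft_force"])
print("lid",rect(p,m["lid"]&roi,.049))
k=roi.copy();k[280:]=0;print(rect(p,m["green"]&k,.046))
a=cv2.resize(p["img"][225:345,240:440,::-1],None,fx=4,fy=4,interpolation=cv2.INTER_CUBIC)
cv2.imwrite("pics/top7.png",a)
```

```text
19.3 [0.40057465 0.21242805 0.13554617] [ 0.38508722  0.28354928 -1.06757085]
lid (array([546.8,   9. ]), array([75.6, 59.4]), -0.267)
(array([563.1, -42.3]), array([59.4, 18.4]), -1.513)
```

View pics/top7.png

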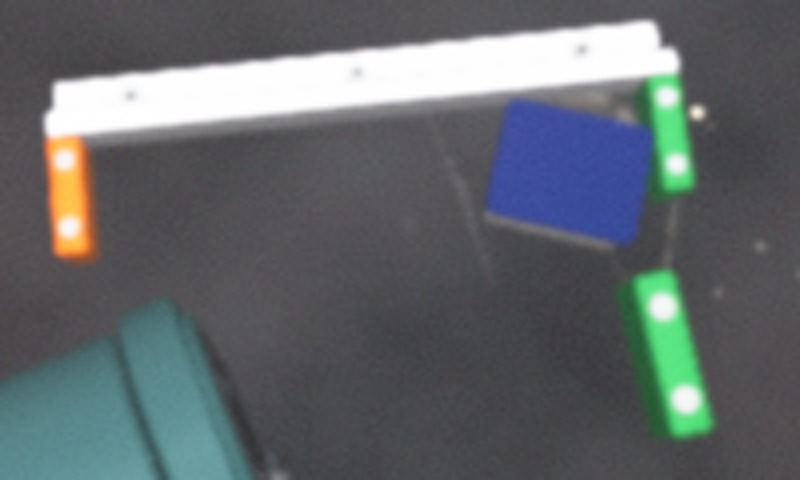

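The box now sits in the corner but turned clockwise to -0.27: lid at crop (570,170), left far corner on the rail, right far corner on the stop. I'll push the front face right of centre at y ≈ 0.005, clear of the look-alike block, to swing it back flush.

>>> {"name": "servo_tool", "arguments": {
  "series": [
    [0.17,-0.52,0,0,0,0,1],
    [0.17,-0.52,0,0,0,0,1],
    [0.17,-0.52,0,0,0,0,1],
    [0.17,-0.52,0,0,0,0,1],
    [0.2,-0.52,0,0,0,0,1],
    [0.2,-0.52,0,0,0,0,1],
    [0.2,-0.52,0,0,0,0,1],
    [0.2,-0.52,-0.15,0,0,0,1],
    [0.2,-0.52,-0.25,0,0,0,1],
    [0.2,-0.52,-0.3,0,0,0,1],
    [0.2,-0.52,-0.3,0,0,0,1]
  ]
}}

```text
time: 20.4
eef_pos: [0.4808, 0.0068, 0.0177]
tcp_rot: [-0.001, 1.0, 0.032, -0.001]
ft_force: [-9.0, 4.8, 14.1]
grip_width: -0.0
gripper_force: 5.5
```

>>> {"name": "servo_tool", "arguments": {
  "series": [
    [0.02,0,0,0,0,0,1],
    [0.04,0,0,0,0,0,1],
    [0.055,0,0,0,0,0,1],
    [0.065,0,0,0,0,0,1],
    [0.075,0,0,0,0,0,1],
    [0.075,0,0,0,0,0,1]
  ]
}}

```text
time: 21.0
eef_pos: [0.5087, 0.0048, 0.0147]
tcp_rot: [0.0, 1.0, 0.031, -0.004]
ft_force: [-8.1, 0.1, 5.9]
grip_width: -0.0001
gripper_force: 3.7
```

>>> {"name": "servo_tool", "arguments": {
  "series": [
    [0.01,0,0,0,0,0,1],
    [0.02,0,0,0,0,0,1],
    [0.025,0,0,0,0,0,1],
    [0.025,0,0,0,0,0,1]
  ]
}}

```text
time: 21.4
eef_pos: [0.5101, 0.0038, 0.0144]
tcp_rot: [0.001, 0.999, 0.031, -0.014]
ft_force: [-31.9, -4.4, 24.6]
grip_width: -0.0004
gripper_force: 15.7
```

>>> {"name": "servo_tool", "arguments": {
  "series": [
    [-0.04,0,0,0,0,0,1],
    [-0.08,0,0,0,0,0,1],
    [-0.08,0,0.2,0,0,0,1],
    [-0.08,0,0.3,0,0,0,1],
    [-0.08,0.2,0.3,0,0,0,1],
    [-0.25,0.4,0.3,0,0,0,1],
    [-0.25,0.5,0.3,0,0,0,1],
    [-0.25,0.5,0.3,0,0,0,1],
    [-0.25,0.5,0.3,0,0,0,1]
  ]
}}

```text
time: 22.3
eef_pos: [0.4195, 0.2084, 0.1354]
tcp_rot: [-0.001, 0.999, 0.033, 0.0]
ft_force: [0.4, -1.1, 0.2]
grip_width: 0.0
gripper_force: 0.0
```

```bash
cat > look.py <<'E'
from h import *
import sys
p=get_image("top");m=masks(p);roi=np.zeros((480,640),bool);roi[235:345,240:430]=1
s=state();print(s["time"],s["eef_pos"],s["ft_force"])
print("lid",rect(p,m["lid"]&roi,.049))
for y0,y1 in((235,280),(285,345)):
    k=roi.copy();k[:y0]=0;k[y1:]=0;print(rect(p,m["green"]&k,.046))
cv2.imwrite(f"pics/{sys.argv[1]}.png",cv2.resize(p["img"][225:345,240:440,::-1],None,fx=4,fy=4,interpolation=cv2.INTER_CUBIC))
E
python3 look.py top8
```

```text
22.35 [0.41930885 0.20921884 0.13536524] [-0.53298585  0.80086621 -0.1768539 ]
lid (array([553.9,   8.8]), array([74.7, 60.1]), -0.146)
(array([563.1, -42.3]), array([59.6, 18.4]), -1.513)
(array([455. , -34.2]), array([81.2, 25.1]), -1.406)
```

The box is at yaw -0.146. Pushing it in at the front jams through friction. A broad pusher across the left end, with the gripper turned 90°, will flatten it against the stop; then I'll slide it in to the rail.

>>> {"name": "servo_tool", "arguments": {
  "series": [
    [0,0,0,0,0,1,0.76],
    [0,0,0,0,0,1,0.76],
    [0,0,0,0,0,1,0.76],
    [0,0,0,0,0,1,0.76],
    [0.33,-0.28,0,0,0,1,0.76],
    [0.33,-0.28,0,0,0,1,0.76],
    [0.33,-0.28,0,0,0,1,0.76],
    [0.33,-0.28,0,0,0,1,0.76],
    [0.33,-0.28,0,0,0,1,0.76],
    [0.33,-0.28,0,0,0,1,0.76],
    [0.33,-0.28,0,0,0,1,0.76],
    [0.33,-0.28,0,0,0,1,0.76]
  ]
}}

```text
time: 23.55
eef_pos: [0.5535, 0.0921, 0.1347]
tcp_rot: [-0.0, 0.685, 0.728, -0.0]
ft_force: [-0.3, -0.6, -0.0]
grip_width: 0.0208
gripper_force: 0.0
```

>>> {"name": "servo_tool", "arguments": {
  "series": [
    [-0.005,0,-0.12,0,0,0,0.76],
    [-0.005,0,-0.24,0,0,0,0.76],
    [-0.005,0,-0.297,0,0,0,0.76],
    [-0.005,0,-0.297,0,0,0,0.76],
    [-0.005,-0.03,-0.297,0,0,0,0.76],
    [-0.005,-0.05,-0.297,0,0,0,0.76],
    [-0.004,-0.065,-0.297,0,0,0,0.76],
    [-0.004,-0.08,-0.297,0,0,0,0.76],
    [-0.004,-0.09,-0.297,0,0,0,0.76],
    [-0.004,-0.09,-0.297,0,0,0,0.76]
  ]
}}

```text
time: 24.55
eef_pos: [0.5521, 0.0593, 0.0185]
tcp_rot: [-0.002, 0.685, 0.728, 0.003]
ft_force: [-1.7, 8.8, 5.3]
grip_width: 0.0207
gripper_force: 4.0
```

>>> {"name": "servo_tool", "arguments": {
  "series": [
    [0,-0.01,0,0,0,0,0.76],
    [0,-0.015,0,0,0,0,0.76],
    [0,-0.015,0,0,0,0,0.76]
  ]
}}

```text
time: 24.85
eef_pos: [0.5508, 0.0582, 0.0185]
tcp_rot: [-0.005, 0.685, 0.728, 0.005]
ft_force: [-4.2, 19.7, 8.1]
grip_width: 0.0208
gripper_force: 9.8
```

>>> {"name": "servo_tool", "arguments": {
  "series": [
    [0,0.05,0,0,0,0,0.76],
    [0,0.1,0,0,0,0,0.76],
    [0,0.1,0.15,0,0,0,1],
    [0,0.1,0.3,0,0,0,1],
    [-0.2,0.25,0.3,0,0,0,1],
    [-0.35,0.4,0.3,0,0,0,1],
    [-0.35,0.4,0.3,0,0,0,1],
    [-0.35,0.4,0.3,0,0,0,1],
    [-0.35,0.4,0.3,0,0,0,1]
  ]
}}

```text
time: 25.75
eef_pos: [0.4092, 0.2131, 0.1379]
tcp_rot: [-0.0, 0.683, 0.73, 0.001]
ft_force: [0.8, -0.9, 0.6]
grip_width: 0.0001
gripper_force: 0.0
```

```bash
python3 look.py top9
```

```text
25.8 [0.41088615 0.21178357 0.13766724] [0.91200487 0.24283846 0.00451782]
lid (array([553.1,   7.2]), array([73.6, 60.1]), -0.108)
(array([563.2, -42.5]), array([59.4, 18.5]), -1.507)
(array([455.1, -34.1]), array([81.2, 25.1]), -1.405)
```

View pics/top9.png

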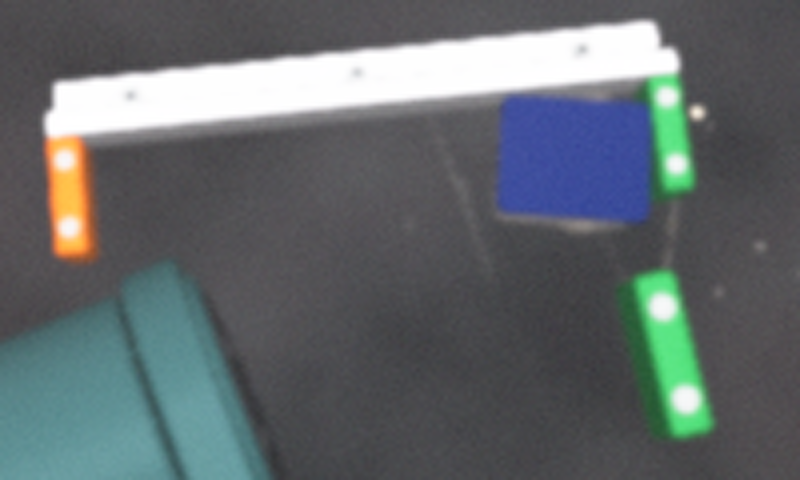

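The yaw is -0.108. Rotating about the corner at the stop frees the box, so I'll push its left front corner and let the finger follow the arc (−x, −y).

>>> {"name": "servo_tool", "arguments": {
  "series": [
    [0.31,-0.33,0,0,0,0,1],
    [0.31,-0.33,0,0,0,0,1],
    [0.31,-0.33,0,0,0,0,1],
    [0.31,-0.33,0,0,0,0,1],
    [0.31,-0.33,-0.15,0,0,0,1],
    [0.31,-0.33,-0.25,0,0,0,1],
    [0.31,-0.33,-0.302,0,0,0,1],
    [0.31,-0.35,-0.302,0,0,0,1],
    [0.31,-0.37,-0.302,0,0,0,1],
    [0.31,-0.38,-0.302,0,0,0,1],
    [0.31,-0.385,-0.302,0,0,0,1]
  ]
}}

```text
time: 26.9
eef_pos: [0.5362, 0.0574, 0.0177]
tcp_rot: [-0.001, 0.686, 0.728, 0.002]
ft_force: [-3.7, 5.4, 0.5]
grip_width: 0.0003
gripper_force: 3.0
```

>>> {"name": "servo_tool", "arguments": {
  "series": [
    [-0.01,-0.008,0,0,0,0,1],
    [-0.018,-0.016,0,0,0,0,1],
    [-0.026,-0.024,0,0,0,0,1],
    [-0.034,-0.032,0,0,0,0,1],
    [-0.034,-0.036,0,0,0,0,1],
    [-0.034,-0.036,0,0,0,0,1]
  ]
}}

```text
time: 27.5
eef_pos: [0.5214, 0.0491, 0.0175]
tcp_rot: [-0.005, 0.685, 0.729, 0.005]
ft_force: [-4.0, 20.2, 1.3]
grip_width: -0.0
gripper_force: 10.1
```

>>> {"name": "servo_tool", "arguments": {
  "series": [
    [0,0.05,0,0,0,0,1],
    [0,0.1,0,0,0,0,1],
    [0,0.1,0.15,0,0,0,1],
    [0,0.1,0.3,0,0,0,1],
    [-0.2,0.25,0.3,0,0,0,1],
    [-0.3,0.4,0.3,0,0,0,1],
    [-0.3,0.4,0.3,0,0,0,1],
    [-0.3,0.4,0.3,0,0,0,1],
    [-0.3,0.4,0.3,0,0,0,1]
  ]
}}

```text
time: 28.4
eef_pos: [0.4017, 0.2044, 0.1388]
tcp_rot: [0.001, 0.683, 0.73, 0.003]
ft_force: [0.3, -0.1, 0.3]
grip_width: 0.0004
gripper_force: 0.0
```

```bash
python3 look.py top10
```

```text
28.45 [0.40271003 0.20320904 0.1383094 ] [ 0.21677042 -0.08603818  0.28975487]
lid (array([544.9,   1.9]), array([60. , 74.6]), 0.094)
(array([571.7, -41.9]), array([43.3, 17.9]), -1.456)
(array([455.3, -33.7]), array([81.3, 24.8]), -1.402)
```

The box is now against the stop and nearly square (yaw 0.094), about 16 mm off the rail. I'll push it in at the front, centred.

>>> {"name": "servo_tool", "arguments": {
  "series": [
    [0.19,-0.498,0,0,0,0,1],
    [0.19,-0.498,0,0,0,0,1],
    [0.19,-0.498,0,0,0,0,1],
    [0.19,-0.498,0,0,0,0,1],
    [0.2,-0.498,0,0,0,0,1],
    [0.2,-0.498,0,0,0,0,1],
    [0.2,-0.498,-0.15,0,0,0,1],
    [0.2,-0.498,-0.25,0,0,0,1],
    [0.2,-0.498,-0.303,0,0,0,1],
    [0.2,-0.498,-0.303,0,0,0,1]
  ]
}}

```text
time: 29.45
eef_pos: [0.4783, 0.0045, 0.0107]
tcp_rot: [-0.004, 0.685, 0.729, -0.003]
ft_force: [-0.5, -0.1, -0.5]
grip_width: -0.0002
gripper_force: 0.0
```

>>> {"name": "servo_tool", "arguments": {
  "series": [
    [0.02,-0.003,0,0,0,0,1],
    [0.04,-0.006,0,0,0,0,1],
    [0.05,-0.006,0,0,0,0,1],
    [0.06,-0.005,0,0,0,0,1],
    [0.07,-0.004,0,0,0,0,1],
    [0.08,-0.003,0,0,0,0,1],
    [0.08,-0.003,0,0,0,0,1]
  ]
}}

```text
time: 30.15
eef_pos: [0.5149, 0.002, 0.0148]
tcp_rot: [0.0, 0.685, 0.729, 0.0]
ft_force: [0.6, -0.8, -0.0]
grip_width: 0.0001
gripper_force: 0.0
```

>>> {"name": "servo_tool", "arguments": {
  "series": [
    [0.008,0,0,0,0,0,1],
    [0.016,0,0,0,0,0,1],
    [0.02,0,0,0,0,0,1],
    [0.02,0,0,0,0,0,1]
  ]
}}

```text
time: 30.55
eef_pos: [0.5167, 0.0021, 0.0144]
tcp_rot: [-0.005, 0.685, 0.729, -0.004]
ft_force: [-17.0, -0.1, 13.0]
grip_width: -0.0004
gripper_force: 8.8
```

>>> {"name": "servo_tool", "arguments": {
  "series": [
    [-0.04,0,0,0,0,0,1],
    [-0.08,0.005,0,0,0,0,1],
    [-0.08,0.005,0.15,0,0,0,1],
    [-0.08,0.005,0.3,0,0,0,1],
    [-0.15,0.15,0.3,0,0,0,1],
    [-0.25,0.35,0.3,0,0,0,1],
    [-0.25,0.5,0.3,0,0,0,1],
    [-0.25,0.5,0.3,0,0,0,1],
    [-0.25,0.5,0.3,0,0,0,1]
  ]
}}

```text
time: 31.45
eef_pos: [0.4209, 0.206, 0.135]
tcp_rot: [-0.0, 0.683, 0.73, 0.001]
ft_force: [-0.5, -0.1, 0.2]
grip_width: -0.0002
gripper_force: 0.0
```

```bash
python3 look.py top11
```

```text
31.5 [0.42107923 0.20584279 0.13483112] [-0.12204126  1.74411816  0.51034453]
lid (array([560.9,   3.6]), array([58.2, 73. ]), 0.064)
(array([571.5, -43.1]), array([43. , 15.6]), -1.484)
(array([454.9, -33.7]), array([81.1, 25. ]), -1.402)
```

View pics/top11.png

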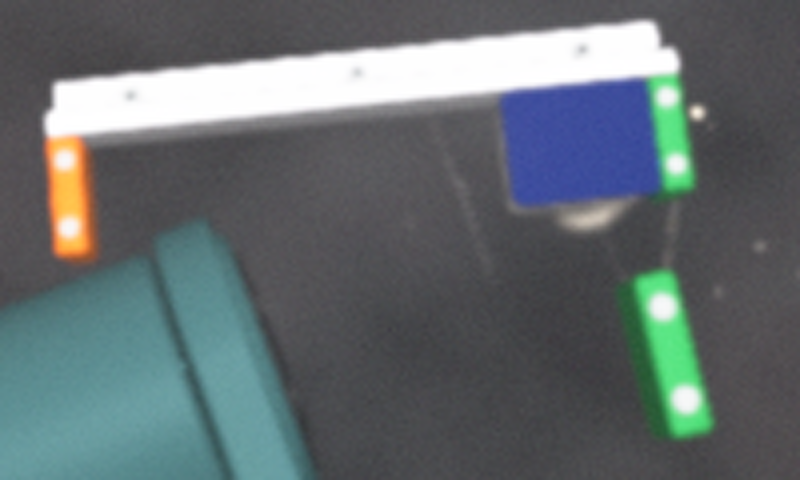

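The lid at crop (583,143) is flush with both the rail and the green stop. Its centre is (0.561, 0.004) and its yaw is 0.064, as targeted. The arm is clear, so I'm handing in.

```bash
python3 -c "
from bench import *
print(sign_off())"
```

```text
the job is handed in; nothing more can be done
None
```

I handed the job in with the case box flush in the corner against the rail and the green stop, and the arm clear. My last camera check put its yaw at 0.064 rad, the same as the rail's; the sign-off itself returned no verdict.

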